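Bolt the carving turntable

TASK

Lock the carver's turntable so it cannot turn under the chisel: press the red thumb bar of the safety catch down with one fingertip and, while keeping it held down, push the bolt's black knob with the other fingertip until the bolt is fully home in the turntable's notch. Then let go, so that the catch springs back up and holds the bolt, and take the hand away; the turntable must stay lined up, and the chisel, brush, bowl and plaster offcut around it are left where they lie.

Things in the scene. Friction and masses are not known exactly. Their poses are not given: they have to be found in the camera images.
- lock: Fixed blue base plate (12 mm thick) carrying bolt, catch and turntable. Origin at bench level (z = 0), under the knob's axis when the bolt is drawn back. x axis: the way the bolt is pushed to lock; y axis: from bolt to red thumb bar; z up. Place and heading vary widely. In this frame: bolt centre line y = 0; bolt guides (32 mm wide, top z = 54 mm) at x = -102 to -88 and 70 to 84 mm.
- knob_top (a point): Top centre of the bolt's black push knob: upright cylinder, 16 mm diameter, black from 55 to 89 mm above the bench, 12 mm stem below; it moves with the bolt along the lock's x. The steel bar under it is 16 mm square, its top 48 mm above the bench; a fingertip lower than that would run into the bar.
- bolt (a joint): Travel of the bolt in m: 0 drawn back, 0.030 fully home in the turntable's notch (stops at both ends). Starts at 0 to 1.5 mm. It slides with about 2 N of friction plus 12 N per m/s and stays where it is left. While the catch is up it is blocked at either end of its travel.
- thumb_bar (a point): Red thumb bar of the catch, 72 mm along the lock's x, 26 mm wide, 6 mm thick. This point: centre of its top; catch up, it is at x = -7, y = 53, z = 68 mm in the lock's frame, 53 mm across from the knob; pressed fully, about 9 mm lower. It reaches from x = -43 to 29 mm, so a fingertip can slide along it beside the bolt. Its top slopes 0.16 rad up outwards (catch up) to 0.16 rad down (pressed).
- catch_angle (a joint): Angle of the catch in rad: 0 up (its nose in a notch of the bolt), 0.32 pressed fully (stop). The bolt is free above about 0.18. About 2 N on the thumb bar starts it, about 5 N presses it fully. Let go, its spring lifts it, but only with the bolt within 2 mm of an end of its travel; in between the nose rests on the bolt.
- catch: The rocking safety catch (thumb bar, shaft, arm). Origin on its shaft (8 mm, along the lock's x), at y = 25, z = 56 mm in the lock's frame. Its bearings (12 mm wide, tops at z = 62 mm) stand at x = -59 to -51 and 62 to 70 mm. At x = 52 to 58 mm the catch's arm crosses from it over the bolt, its top at z = 62 mm, up to about 72 mm when pressed.
- turntable (a joint): Angle of the turntable in rad, 0 = notch lined up with the bolt (about 0.014 rad of play either way); it starts lined up, free to turn with slight friction. Steel disc 300 mm across, top 50 mm above the bench, axis at x = 250 mm in the lock's frame. On it a plywood pallet and a half-carved plaster block, 150 mm wide, top about 0.2 m above the bench, at least 150 mm from the drawn knob.
- chisel: Carving chisel lying on the bench, about 240 mm long, 24 mm thick; origin under its middle. Leave alone.
- offcut: Loose plaster offcut, 62 x 45 x 34 mm, origin at the centre of its underside. Leave alone.
- bowl: Green plastic mixing bowl, 116 mm across, 60 mm high, origin at the centre of its underside. Leave alone.
- brush: Flat dusting brush lying on the bench, about 185 mm long, 52 mm wide, 18 mm thick; origin under its middle. Leave alone.

How it is judged (in metres and radians):
On the way, in this order (a step that is already met when the one before it is completed fails the run):
1. a fingertip holds the safety catch down while the bolt is still drawn back (value of joint catch_angle above 0.22 rad and value of joint bolt below 0.005 m and contact force between the fingers and catch above 0.5 N), for 0.05 s.
2. the bolt is pushed through the middle of its travel with the catch still held down by a fingertip (value of joint catch_angle above 0.22 rad and value of joint bolt between 0.01 and 0.024 m and contact force between the fingers and catch above 0.5 N), for 0.03 s.
3. the bolt reaches home with the catch still held down by a fingertip (value of joint catch_angle above 0.22 rad and value of joint bolt above 0.0275 m and contact force between the fingers and catch above 0.5 N), for 0.03 s.
At the end, for the whole second after the job is handed in: the bolt is home (at least 27.5 of its 30 mm), the catch has sprung up (under 0.04 rad), the turntable is lined up within 0.03 rad, and chisel, offcut, bowl and brush are within 30 mm of where they lay (value of joint bolt above 0.0275 m and value of joint catch_angle below 0.04 rad and value of joint turntable between -0.03 and 0.03 rad and distance of each of chisel, offcut, bowl, brush from where it was at the start of the episode below 0.03 m); the robot touches nothing.
It fails at once if a bystander was pushed away or lifted (more than 30 mm) (distance of any of chisel, offcut, bowl, brush from where it was at the start of the episode above 0.03 m).
It fails at once if the turntable was knocked out of line (value of joint turntable above 0.06 rad or value of joint turntable below -0.06 rad).
It also fails if it takes over 32 s, if anything falls off the work surface, if the arm or the gripper's body presses on something with over 40 N, if the wrist force passes 120 N, or if a joint passes its speed limit or range.

ROBOT

A 6-joint arm with a two-finger parallel gripper is mounted at the origin on the work surface. World frame = base frame: x ahead of the robot, y to its left, z up, the work surface at z = 0. Lengths are in mm, angles in rad, forces in N, time in s.
With the tool pointing down it reaches from about 400 to 825 mm from the base axis. Payload 7 kg.
Tool frame: the origin (TCP) lies midway between the tips of the shut fingers; the grasp point (between the pads) lies 19 mm behind it; y points along the fingers, x is the direction in which the jaws open and shut, and the axes are right-handed (so a half turn about y gives the same grasp; the last joint's range is limited). The gripper opens to 85 mm and grips with 20 to 120 N. Pads are 22 mm wide; open, the fingers measure 114 mm over their backs; the gripper's body (76 mm by 85 mm) begins 54 mm behind the grasp point. The pads swing forward as they close: fully open they stand 13 mm farther back than shut.
Start: joints at [-0.907, 0.359, 0.012, 0, -1.224, -0.288], TCP at [247.709, -627.882, 231.302] pointing down, gripper open.
Joint ranges: [-3.07, 3.07], [-1.43, 2.12], [-1.02, 1.25], [-3.03, 1.67], [-3.05, -0], [-3.03, 3.03]. Speed limits (rad/s): [2.39, 2.39, 3.01, 3.14, 3.14, 3.14].

INTERFACE

Orientations are given as [roll, pitch, yaw] about the fixed x, y, z axes, in that order (R = Rz(yaw) Ry(pitch) Rx(roll)).
In Python, from plant import status, grab_frame, camera_info, order, spotter gives the robot as it stands.
- The arm moves only by the tool drive_tool, never from a script. Its argument "plan" is text: rows parted by semicolons, each of 5 numbers parted by spaces: the shift along the tool's x, y, z in mm, then the turn about the tool's y in rad, then the closure, from 0 (fully open) to 1 (shut). A call has 1 to 12 rows; each row shifts and turns the pose as measured when the row begins, along the tool's axes as they then stand; what a row does not reach is not made up. A row lasts 1/12 s, in which the tool goes at most 41.7 mm and 7.16 degrees, less where a joint would pass 70% of its speed; a pose out of reach is approached as far as the arm can. A call is refused whole if a number of a shift passes 41.7 or a number of a turn 0.125, either way. A call with a gripper value outside its range is refused whole. The fingers move at their own pace and stop on an object; the grip force is fixed at half the most. Time passes only in rows, so rows that do not move let the fingers close. It gives the time, the measured TCP pose, the force and the opening at its end, in the units of the state.
- status.state(): the state, without advancing time (a new reading comes with each control period).
- grab_frame(name): name is "side" or "top"; returns the picture (420x560x3 uint8, red, green, blue); there is no depth.
- camera_info(name): a dict with "fx", "fy", "cx", "cy" (pixels), "dist_coeffs" ([k1, k2, p1, p2, k3] as OpenCV has them; the pictures are not rectified), "R" (3x3) and "t" (3): a world point X has camera coordinates R X + t. Camera axes: x right, y down, z forward; pixel columns grow to the right and rows downward; lengths in mm; the calibration is good to about 2 mm. A picture is of the moment at which its call begins. camera_info takes no time and is no camera call.
- order.close_job(): hands the job in, once; it reports no verdict.
Trained networks look in the newest picture that a camera, given by its name, has taken for a name from the list of things; names that differ only in an ending like _2 or _b are one class to them, and where a whole thing is asked for, a point or a joint stands for the part that bears it (a point fixed in the world has none). Each returns a list of dicts, best first, with "conf" (0 to 1); they miss things now and then, are a little off and sometimes report something else, mostly with a low value. They report only what shows in the picture. A call takes as long as a camera call.
- spotter.spot_in(camera, label): "pixel" ([column, row] in pixels, amid what is visible of it).
- spotter.trace(camera, label): "mask" (420x560 bool, what is visible of it) and "pixel" ([column, row] in pixels, amid what is visible of it).
The state is a dict: "clock": time; "joint_pos": joint angles; "dq": joint speeds; "joint_torque": joint torques, N m; "ee_pos": TCP position; "tcp_rot": TCP orientation; "ft_force": force on the tool from outside, world axes, zero at the start; "wrist_torque": the same for the moment, N m; "width": finger opening in mm.
Only numpy, scipy, OpenCV 4.12 (cv2) and the standard library are available. Lean on these libraries where they do the work, as an engineer would, in place of code of your own. Each camera call takes 0.05 s, during which the arm holds its last target.

## Working session

There is one attempt and no reset: what is moved stays moved. The work goes in short steps, Python scripts to look and compute and a tool call to move; the robot and the scene stay as the last step left them, time stands still between calls to the robot, and variables do not carry over. Pictures are saved under pics/ and viewed, and the job is handed in when it is done.

Besides the shell and the picture viewer there is one more tool, called after "Emit:" as name(argument=value, ...) on one line, values as JSON. drive_tool: Moves the arm, as the interface text tells. Its arguments: {"type":"object","properties":{"plan":{"type":"string"}},"required":["plan"]}

```bash
ls; mkdir -p pics; python3 - <<'E'
from plant import status, grab_frame, camera_info, order, spotter
import cv2
print(status.state())
for c in("side","top"):
    im=grab_frame(c); cv2.imwrite(f"pics/{c}0.png",im[:,:,::-1]); print(c,camera_info(c))
    for l in("knob_top","thumb_bar","lock","catch","turntable","chisel","offcut","bowl","brush"):
        print(l,[(r["pixel"],round(r["conf"],2)) for r in spotter.spot_in(c,l)[:3]])
print(status.state()["clock"])
E
```

```text
pics
{'clock': 0.0, 'joint_pos': array([-9.06897294e-01,  3.59409652e-01,  1.10824396e-02, -3.76889648e-04,
       -1.22408650e+00, -2.88108896e-01]), 'dq': array([-5.72028351e-05, -9.85836470e-04,  1.10150443e-04,  1.75445623e-03,
       -1.82079023e-04, -1.19488918e-03]), 'joint_torque': array([ 2.16051740e-03, -5.83318913e+01,  2.93413585e+01,  6.93641827e+00,
       -5.99308871e-03,  1.82747505e-05]), 'ee_pos': array([ 247.55090435, -627.46261125,  230.35439405]), 'tcp_rot': array([-1.57067641e+00, -1.65140192e-03,  1.94645801e+00]), 'ft_force': array([-1.29482259, -0.49594626, -0.52933291]), 'wrist_torque': array([ 0.02050814, -0.07381628,  0.00047489]), 'width': 84.82941797626673}
side {'fx': 389.3710928089622, 'fy': 389.3710928089622, 'cx': 279.50039995638775, 'cy': 205.51689492667424, 'dist_coeffs': array([-0.0904178,  0.       ,  0.       ,  0.       ,  0.       ]), 'R': array([[-0.88029622, -0.47441981, -0.00210155],
       [-0.23718048,  0.44392126, -0.86410609],
       [ 0.41088197, -0.76017088, -0.50330532]]), 't': array([551.99684702, 148.5845818 , 680.03690383])}
knob_
[... 333 characters left out ...]
[275.0, 344.5], 0.85)]
top {'fx': 409.25016934586756, 'fy': 409.25016934586756, 'cx': 284.89680939315093, 'cy': 206.0067115133602, 'dist_coeffs': array([-0.04578666,  0.        ,  0.        ,  0.        ,  0.        ]), 'R': array([[ 0.02393432, -0.9996705 ,  0.00927532],
       [-0.99585192, -0.02465553, -0.08758462],
       [ 0.08778445, -0.00714057, -0.9961139 ]]), 't': array([ 91.14457614, 543.9372885 , 884.33881571])}
knob_top [([275.7, 226.1], 0.85)]
thumb_bar [([283.8, 201.8], 0.93)]
lock [([371.5, 231.9], 0.63)]
catch [([281.3, 207.1], 0.82)]
turntable []
chisel [([297.5, 154.0], 0.55), ([284.7, 201.3], 0.15)]
offcut []
bowl [([187.1, 172.2], 0.76)]
brush [([164.8, 249.3], 0.94)]
1.0
```

View pics/side0.png

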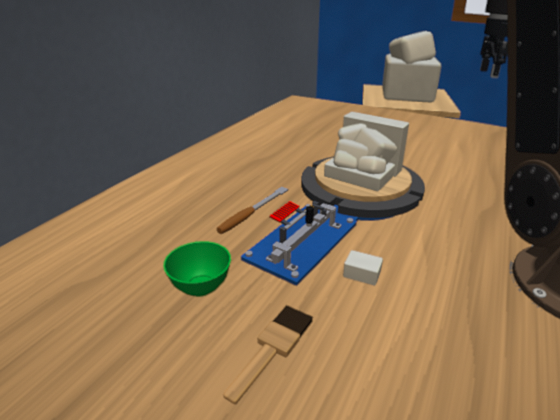

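View pics/top0.png

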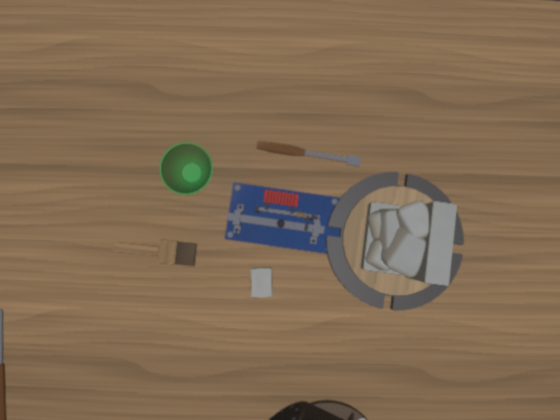

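```bash
python3 - <<'E'
import cv2,numpy as np
a=cv2.imread("pics/side0.png")[175:285,235:365];b=cv2.imread("pics/top0.png")[170:265,220:345]
cv2.imwrite("pics/side0z.png",cv2.resize(a,None,fx=6,fy=5.4,interpolation=2)[:,:800])
cv2.imwrite("pics/top0z.png",cv2.resize(b,None,fx=6,fy=6,interpolation=2))
E
```

```text
(no output)
```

View pics/side0z.png

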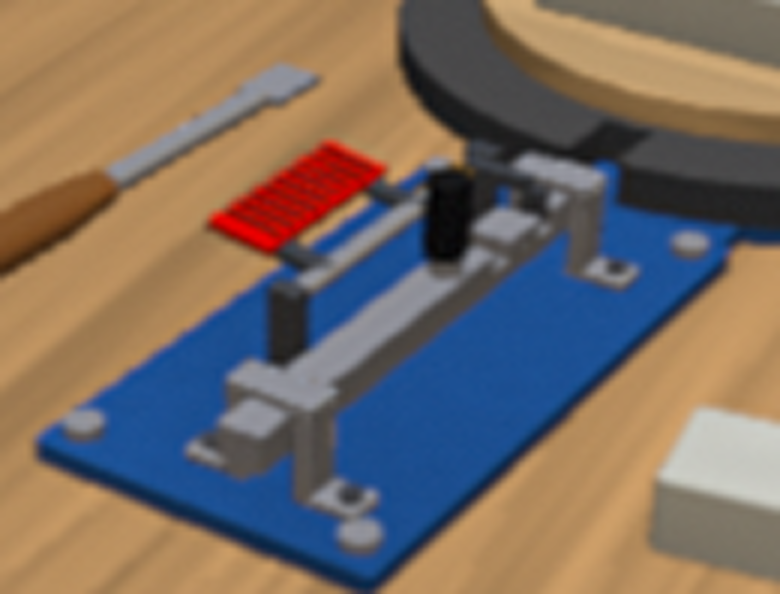

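View pics/top0z.png

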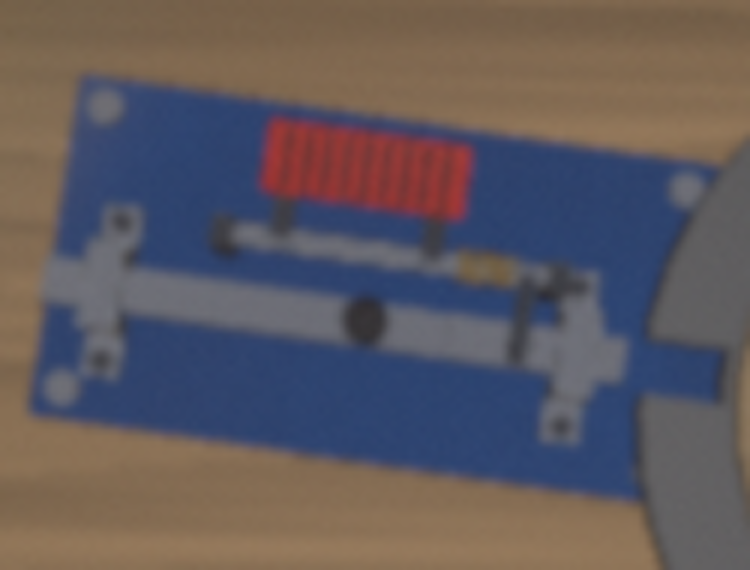

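```bash
cat > fit.py <<'E'
import cv2,numpy as np
from scipy.optimize import least_squares
from plant import camera_info
def proj(c,X):
    i=camera_info(c);K=np.array([[i["fx"],0,i["cx"]],[0,i["fy"],i["cy"]],[0,0,1.]])
    return cv2.projectPoints(np.asarray(X,float).reshape(-1,1,3),cv2.Rodrigues(i["R"])[0],i["t"],K,i["dist_coeffs"])[0][:,0]
def L2W(p,X):
    c,s=np.cos(p[2]),np.sin(p[2]);X=np.asarray(X,float)
    return np.c_[p[0]+c*X[:,0]-s*X[:,1],p[1]+s*X[:,0]+c*X[:,1],X[:,2]+p[3]]
E
cat > run.py <<'E'
from fit import *
X=[[-43,66,70],[29,66,70],[29,40,66],[-43,40,66],[.7,0,89]]
T=np.array([[270,119],[475,146],[466,220],[260,193],[365,322]],float);T=(T+.5)/6-.5+[220,170]
S=np.array([[208,220],[330,142],[386,168],[280,246],[451,178]],float);S=(S+.5)/[6,5.4]-.5+[235,175]
def f(p,v):
    W=L2W(p,X);o=[]
    if 't' in v:o.append(proj("top",W)-T)
    if 's' in v:o.append(proj("side",W)-S)
    return np.concatenate(o).ravel()
for v in("ts","t","s"):
    r=least_squares(f,[600,0,-1.6,0],args=(v,),x_scale=[10,10,.1,10]);print(v,r.x.round(3),r.fun.round(1).tolist())
# independent triangulation
def tri(a,b):
    g=lambda X:np.r_[proj("top",[X])[0]-a,proj("side",[X])[0]-b]
    return least_squares(g,[550,0,50]).x.round(1)
for a,b in zip(T,S):print(tri(a,b))
E
python3 run.py
```

```text
ts [500.415 112.275  -1.678  -0.859] [0.2, 0.5, -0.2, 0.4, -0.3, 0.4, 0.3, 0.5, 0.8, -0.1, -0.2, -0.1, -0.5, -0.5, 0.6, -0.2, -1.4, 0.8, -0.2, -0.3]
t [499.888 112.927  -1.686  12.219] [-0.1, -0.2, 0.0, 0.1, -0.3, 0.3, -0.1, -0.0, 0.4, -0.1]
s [507.701  95.807  -1.669 -11.507] [0.7, -0.1, -0.4, -0.2, 0.6, -0.0, -0.6, 0.6, -0.3, -0.3]
[570.9 148.1  69.1]
[563.1  75.6  67.6]
[538.4  78.6  64.1]
[543.8 150.5  67.4]
[499.7 113.   88.3]
```

```bash
cat > go.py <<'E'
import sys,numpy as np
from plant import status
def plan(tgt,yaw,n,c):
    s=status.state();p=np.array(s["ee_pos"]);y=s["tcp_rot"][2];d=(np.array(tgt)-p)/n;dy=((yaw-y+np.pi)%(2*np.pi)-np.pi)/n
    rows=[]
    for k in range(n):
        q=y+k*dy
        tx=np.array([np.cos(q),np.sin(q),0]);tz=np.array([-np.sin(q),np.cos(q),0])
        rows.append("%.0f %.0f %.0f %.3f %s"%(tx@d,-d[2],tz@d,-dy,c))
    print("; ".join(rows))
def lockpos(p=(500.1,112.6,-1.680)):
    s=status.state();c,q=np.cos(p[2]),np.sin(p[2]);d=s["ee_pos"]-np.array([p[0],p[1],0])
    print("lock xyz",np.round([c*d[0]+q*d[1],-q*d[0]+c*d[1],d[2]],1),"rot",np.round(s["tcp_rot"],3),"w",round(s["width"],1),"F",np.round(s["ft_force"],1),"t",s["clock"])
if __name__=="__main__":
    lockpos()
    if len(sys.argv)>5:plan([float(a) for a in sys.argv[1:4]],float(sys.argv[4]),int(sys.argv[5]),sys.argv[6])
E
python3 go.py 420 -300 325 2.45 10 0.55
```

```text
lock xyz [ 763.6 -170.2  231.3] rot [-1.571 -0.     1.947] w 85.8 F [ 0.3 -0.2 -0.5] t 1.0
24 -9 -28 -0.050 0.55; 23 -9 -29 -0.050 0.55; 21 -9 -30 -0.050 0.55; 20 -9 -31 -0.050 0.55; 18 -9 -32 -0.050 0.55; 16 -9 -33 -0.050 0.55; 15 -9 -34 -0.050 0.55; 13 -9 -35 -0.050 0.55; 11 -9 -35 -0.050 0.55; 9 -9 -36 -0.050 0.55
```

Emit:
drive_tool(plan="24 -9 -28 -0.05 0.55; 23 -9 -29 -0.05 0.55; 21 -9 -30 -0.05 0.55; 20 -9 -31 -0.05 0.55; 18 -9 -32 -0.05 0.55; 16 -9 -33 -0.05 0.55; 15 -9 -34 -0.05 0.55; 13 -9 -35 -0.05 0.55; 11 -9 -35 -0.05 0.55; 9 -9 -36 -0.05 0.55")

```text
clock: 1.83
ee_pos: [419.4, -291.8, 320.8]
tcp_rot: [-1.572, -0.006, 2.458]
ft_force: [1.4, -0.4, -1.1]
width: 38.0
```

```bash
python3 go.py 530 136 300 3.033 12 0.55
```

```text
lock xyz [410.8 -36.1 320.8] rot [-1.572 -0.006  2.458] w 38.0 F [ 1.4 -0.4 -1.1] t 1.8333
15 2 -33 -0.048 0.55; 14 2 -34 -0.048 0.55; 12 2 -35 -0.048 0.55; 10 2 -35 -0.048 0.55; 9 2 -36 -0.048 0.55; 7 2 -36 -0.048 0.55; 5 2 -36 -0.048 0.55; 4 2 -37 -0.048 0.55; 2 2 -37 -0.048 0.55; -0 2 -37 -0.048 0.55; -2 2 -37 -0.048 0.55; -4 2 -37 -0.048 0.55
```

Emit:
drive_tool(plan="15 2 -33 -0.048 0.55; 14 2 -34 -0.048 0.55; 12 2 -35 -0.048 0.55; 10 2 -35 -0.048 0.55; 9 2 -36 -0.048 0.55; 7 2 -36 -0.048 0.55; 5 2 -36 -0.048 0.55; 4 2 -37 -0.048 0.55; 2 2 -37 -0.048 0.55; 0 2 -37 -0.048 0.55; -2 2 -37 -0.048 0.55; -4 2 -37 -0.048 0.55")

```text
clock: 2.83
ee_pos: [526.9, 160.1, 306.3]
tcp_rot: [-1.578, 0.012, 3.066]
ft_force: [1.5, 0.2, -0.2]
width: 38.6
```

```bash
python3 go.py 530 136.5 120 3.033 6 0.55
```

```text
lock xyz [-50.1  21.4 306.3] rot [-1.578  0.012  3.066] w 38.6 F [ 1.5  0.2 -0.2] t 2.8333
-1 31 4 0.005 0.55; -1 31 4 0.005 0.55; -1 31 4 0.005 0.55; -1 31 4 0.005 0.55; -1 31 4 0.005 0.55; -1 31 4 0.005 0.55
```

Emit:
drive_tool(plan="-1 31 4 0.005 0.55; -1 31 4 0.005 0.55; -1 31 4 0.005 0.55; -1 31 4 0.005 0.55; -1 31 4 0.005 0.55; 0 15 2 0.005 0.55; 0 0 0 0 0.55")

```text
clock: 3.42
ee_pos: [535.5, 148.9, 130.9]
tcp_rot: [-1.583, 0.017, 3.049]
ft_force: [0.1, -0.7, 1.4]
width: 38.3
```

```bash
python3 go.py 530 136.5 110 3.033 2 0.55;python3 - <<'E'
from plant import grab_frame
import cv2
a=grab_frame("side")[135:285,225:375,::-1];b=grab_frame("top")[170:270,220:345,::-1]
cv2.imwrite("pics/side1z.png",cv2.resize(a,None,fx=4,fy=4,interpolation=2))
cv2.imwrite("pics/top1z.png",cv2.resize(b,None,fx=5,fy=5,interpolation=2))
E
```

```text
lock xyz [-40.   31.3 130.9] rot [-1.583  0.017  3.049] w 38.3 F [ 0.1 -0.7  1.4] t 3.4167
2 10 6 0.008 0.55; 2 10 6 0.008 0.55
```

View pics/side1z.png

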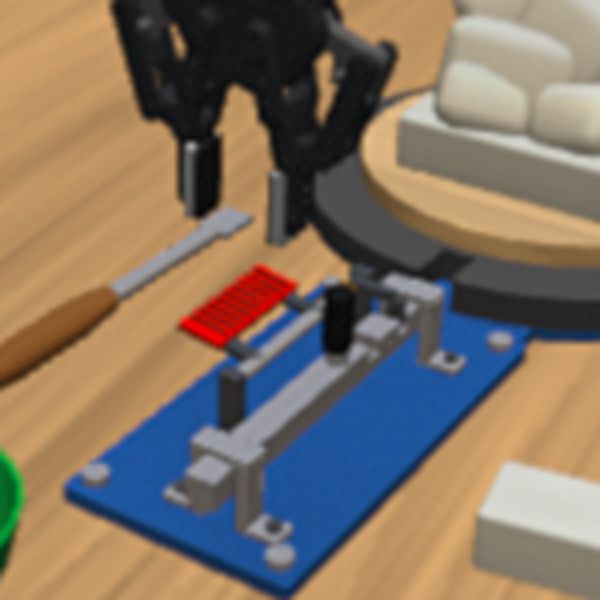

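View pics/top1z.png

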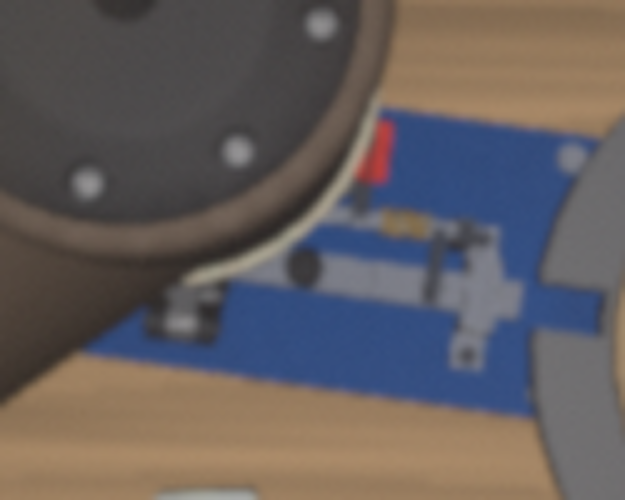

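```bash
python3 go.py; python3 - <<'E'
from fit import *
from plant import status
s=status.state();p=s["ee_pos"];R=cv2.Rodrigues(np.zeros(3))[0]
y=s["tcp_rot"];from scipy.spatial.transform import Rotation as Ro
R=Ro.from_euler('xyz',y).as_matrix()
for off in (0,5,8):
  for w in(19,33.5):
    for sg in(-1,1):
      for z in(-11,11):
        print(off,sg*w,z,((proj("side",[p+R@[sg*w,-off,z]])[0]-[225,135]+.5)*4-.5).round(0))
E
```

```text
lock xyz [-41.1  32.8 134. ] rot [-1.585  0.021  3.05 ] w 38.4 F [ 0.2 -0.5  1.1] t 3.5167
0 -19 -11 [189. 220.]
0 -19 11 [215. 203.]
0 19 -11 [258. 244.]
0 19 11 [284. 225.]
0 -33.5 -11 [163. 212.]
0 -33.5 11 [190. 195.]
0 33.5 -11 [286. 253.]
0 33.5 11 [311. 234.]
5 -19 -11 [189. 211.]
5 -19 11 [216. 193.]
5 19 -11 [259. 234.]
5 19 11 [284. 215.]
5 -33.5 -11 [163. 202.]
5 -33.5 11 [190. 185.]
5 33.5 -11 [286. 243.]
5 33.5 11 [311. 224.]
8 -19 -11 [189. 205.]
8 -19 11 [216. 188.]
8 19 -11 [259. 228.]
8 19 11 [285. 210.]
8 -33.5 -11 [163. 197.]
8 -33.5 11 [190. 180.]
8 33.5 -11 [287. 237.]
8 33.5 11 [312. 218.]
```

```bash
python3 - <<'E'
from plant import grab_frame
import cv2
a=grab_frame("side")[155:215,250:325,::-1]
cv2.imwrite("pics/side2z.png",cv2.resize(a,None,fx=10,fy=10,interpolation=2))
E
python3 go.py
```

```text
lock xyz [-41.7  33.5 135.3] rot [-1.586  0.023  3.05 ] w 38.4 F [-0.  -0.4  0.8] t 3.5667
```

View pics/side2z.png

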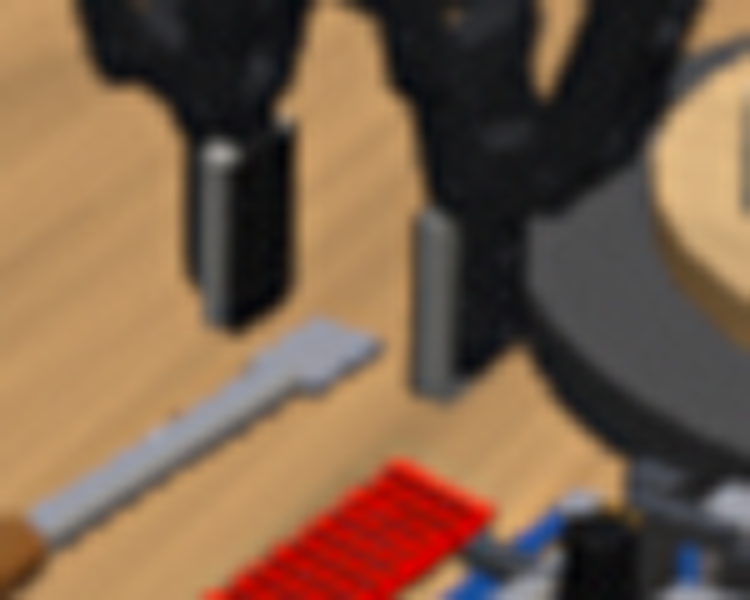

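```bash
python3 - <<'E'
from fit import *
from plant import status
from scipy.spatial.transform import Rotation as Ro
s=status.state();p=s["ee_pos"];R=Ro.from_euler('xyz',s["tcp_rot"]).as_matrix()
for off in (0,4,8):
  for x in(-19,-29,19,29):
        print(off,x,((proj("side",[p+R@[x,-off,-11],p+R@[x,-off,11]])-[250,155]+.5)*10-.5).round(0).tolist())
E
python3 go.py 529 138 105 3.033 3 0.53
```

```text
0 -19 [[218.0, 346.0], [284.0, 302.0]]
0 -29 [[173.0, 331.0], [240.0, 288.0]]
0 19 [[391.0, 404.0], [455.0, 358.0]]
0 29 [[438.0, 420.0], [501.0, 373.0]]
4 -19 [[218.0, 327.0], [284.0, 283.0]]
4 -29 [[174.0, 312.0], [240.0, 269.0]]
4 19 [[392.0, 385.0], [456.0, 339.0]]
4 29 [[439.0, 400.0], [503.0, 354.0]]
8 -19 [[218.0, 307.0], [285.0, 264.0]]
8 -29 [[174.0, 293.0], [241.0, 250.0]]
8 19 [[393.0, 365.0], [457.0, 319.0]]
8 29 [[440.0, 381.0], [504.0, 334.0]]
lock xyz [-41.7  33.5 135.3] rot [-1.586  0.023  3.05 ] w 38.4 F [-0.  -0.4  0.8] t 3.5667
3 10 4 0.006 0.53; 3 10 4 0.006 0.53; 3 10 4 0.006 0.53
```

Emit:
drive_tool(plan="3 10 4 0.006 0.53; 3 10 4 0.006 0.53; 2 10 4 0.006 0.53; 0 0 0 0 0.53")

```text
clock: 3.9
ee_pos: [532.9, 141.7, 109.6]
tcp_rot: [-1.594, 0.033, 3.032]
ft_force: [-1.0, 0.1, -0.1]
width: 40.5
```

```bash
python3 go.py 528 136.7 85 3.033 3 0.53
```

```text
lock xyz [-32.5  29.4 109.6] rot [-1.594  0.033  3.032] w 40.5 F [-1.   0.1 -0.1] t 3.9
1 8 2 -0.000 0.53; 1 8 2 -0.000 0.53; 1 8 2 -0.000 0.53
```

Emit:
drive_tool(plan="2 15 3 0 0.53; 2 11 3 0 0.53")

```text
clock: 4.07
ee_pos: [532.0, 138.4, 87.1]
tcp_rot: [-1.599, 0.04, 3.033]
ft_force: [-0.2, -0.7, -0.6]
width: 40.1
```

```bash
python3 go.py 528 136.7 70 3.033 1 0.53; python3 - <<'E'
from plant import grab_frame
import cv2
a=grab_frame("side")[160:235,250:340,::-1]
cv2.imwrite("pics/side3z.png",cv2.resize(a,None,fx=8,fy=8,interpolation=2))
E
python3 go.py
```

```text
lock xyz [-29.1  28.9  87.1] rot [-1.599  0.04   3.033] w 40.1 F [-0.2 -0.7 -0.6] t 4.0667
4 17 2 -0.000 0.53
lock xyz [-28.4  28.1  85.7] rot [-1.598  0.038  3.032] w 40.1 F [-2.1 -0.8 -2.2] t 4.1167
```

View pics/side3z.png

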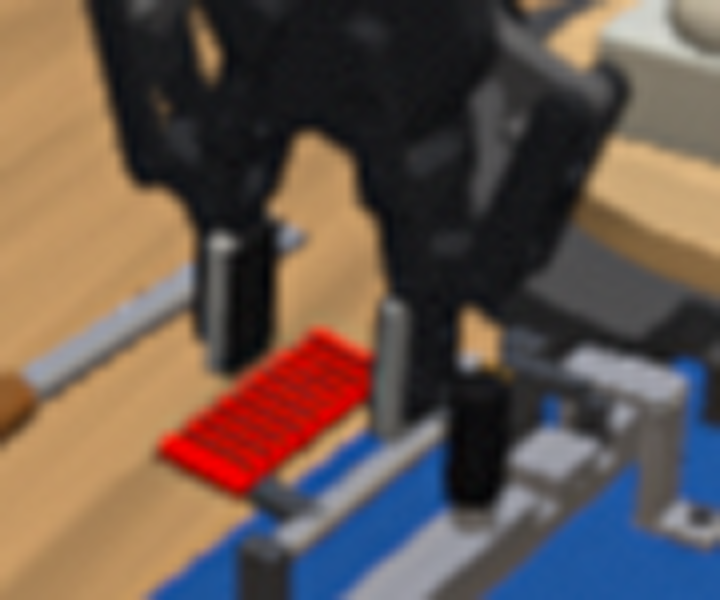

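Emit:
drive_tool(plan="3 15 0 0 0.53; 1 6 0 0 0.53; 0 4 0 0 0.53")

```text
clock: 4.37
ee_pos: [530.7, 140.2, 63.8]
tcp_rot: [-1.602, 0.044, 3.033]
ft_force: [1.2, -1.8, 3.7]
width: 40.1
```

```bash
python3 go.py
```

```text
lock xyz [-30.8  27.4  63.8] rot [-1.602  0.044  3.033] w 40.1 F [ 1.2 -1.8  3.7] t 4.3667
```

Emit:
drive_tool(plan="2 5 1 0 0.53; 1 4 1 0 0.53")

```text
clock: 4.53
ee_pos: [531.7, 140.4, 57.6]
tcp_rot: [-1.605, 0.051, 3.035]
ft_force: [-0.5, -2.2, 6.9]
width: 40.3
```

```bash
python3 go.py
```

```text
lock xyz [-31.1  28.4  57.6] rot [-1.605  0.051  3.035] w 40.3 F [-0.5 -2.2  6.9] t 4.5333
```

Emit:
drive_tool(plan="5 5 2 0 0.53; 4 4 1 0 0.53")

```text
clock: 4.7
ee_pos: [531.8, 140.8, 55.7]
tcp_rot: [-1.61, 0.067, 3.04]
ft_force: [-1.6, -13.2, 33.4]
width: 40.0
```

```bash
python3 go.py; python3 - <<'E'
from plant import grab_frame
import cv2
a=grab_frame("side")[170:245,250:340,::-1]
cv2.imwrite("pics/side4z.png",cv2.resize(a,None,fx=8,fy=8,interpolation=2))
E
python3 go.py
```

```text
lock xyz [-31.5  28.5  55.7] rot [-1.61   0.067  3.04 ] w 40.0 F [ -1.6 -13.2  33.4] t 4.7
lock xyz [-31.4  28.4  55.9] rot [-1.61   0.067  3.04 ] w 40.2 F [ -0.1 -11.3  27.8] t 4.75
```

View pics/side4z.png

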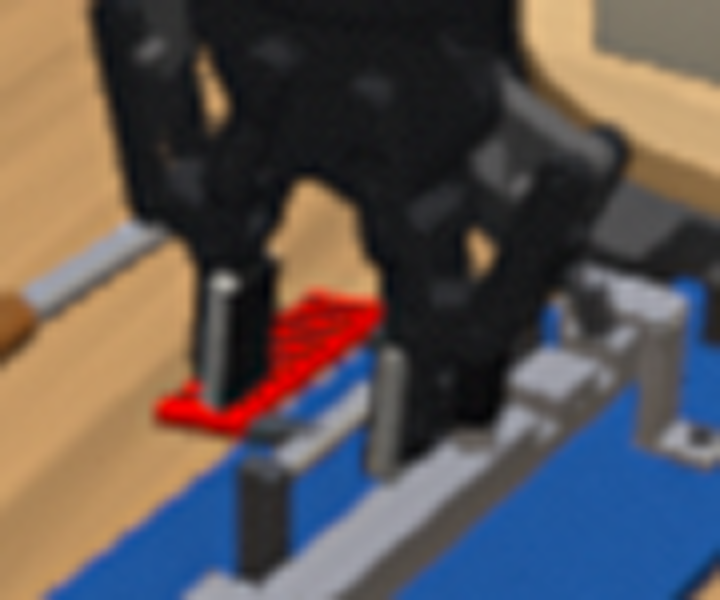

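Emit:
drive_tool(plan="4 -0.5 6 0 0.53; 3 0.5 6 0 0.53")

```text
clock: 4.92
ee_pos: [529.5, 132.6, 60.4]
tcp_rot: [-1.617, 0.079, 3.042]
ft_force: [0.6, 2.1, 2.6]
width: 40.1
```

```bash
python3 go.py
```

```text
lock xyz [-23.1  27.1  60.4] rot [-1.617  0.079  3.042] w 40.1 F [0.6 2.1 2.6] t 4.9167
```

Emit:
drive_tool(plan="3 5 0 0 0.53; 1 2 0 0 0.53")

```text
clock: 5.08
ee_pos: [529.5, 133.9, 57.2]
tcp_rot: [-1.621, 0.086, 3.043]
ft_force: [-2.2, -4.7, 6.0]
width: 40.3
```

```bash
python3 go.py
```

```text
lock xyz [-24.4  26.9  57.2] rot [-1.621  0.086  3.043] w 40.3 F [-2.2 -4.7  6. ] t 5.0833
```

Emit:
drive_tool(plan="2 3 1 0 0.53; 1 2 5 0 0.53")

```text
clock: 5.25
ee_pos: [531.1, 131.1, 56.2]
tcp_rot: [-1.627, 0.096, 3.045]
ft_force: [-0.4, 4.8, 9.4]
width: 40.3
```

```bash
python3 go.py
```

```text
lock xyz [-21.8  28.8  56.2] rot [-1.627  0.096  3.045] w 40.3 F [-0.4  4.8  9.4] t 5.25
```

Emit:
drive_tool(plan="2 3 0 0 0.47; 2 2 7 0 0.47")

```text
clock: 5.42
ee_pos: [531.4, 127.8, 54.5]
tcp_rot: [-1.633, 0.105, 3.047]
ft_force: [0.0, 10.2, 10.1]
width: 45.3
```

```bash
python3 go.py;  python3 - <<'E'
from plant import grab_frame
import cv2
a=grab_frame("side")[170:245,250:340,::-1]
cv2.imwrite("pics/side5z.png",cv2.resize(a,None,fx=8,fy=8,interpolation=2))
E
python3 go.py
```

```text
lock xyz [-18.5  29.4  54.5] rot [-1.633  0.105  3.047] w 45.3 F [ 0.  10.2 10.1] t 5.4167
lock xyz [-17.7  29.4  54.5] rot [-1.633  0.105  3.047] w 45.4 F [2.8 2.3 8.7] t 5.4667
```

View pics/side5z.png

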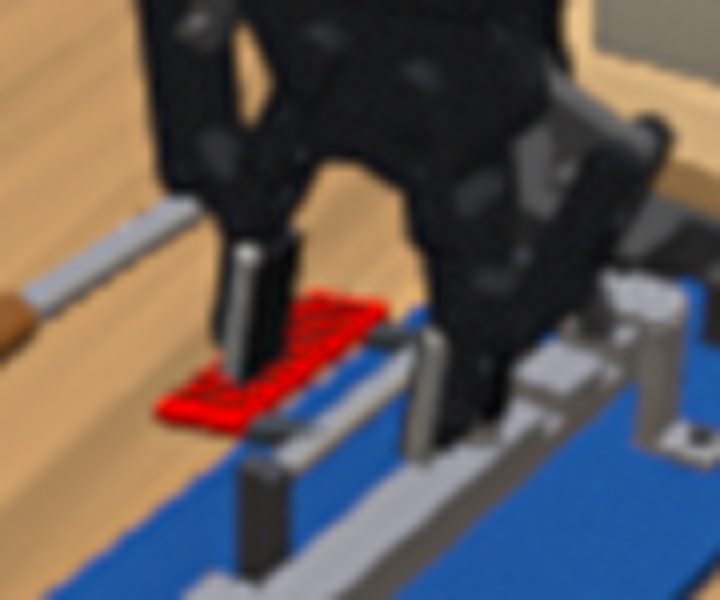

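Emit:
drive_tool(plan="2 2 8 0 0.47; 2 2 8 0 0.47")

```text
clock: 5.63
ee_pos: [532.7, 117.2, 53.9]
tcp_rot: [-1.643, 0.118, 3.05]
ft_force: [-1.6, 6.8, 8.3]
width: 45.2
```

```bash
python3 go.py
```

```text
lock xyz [-8.1 31.9 53.9] rot [-1.643  0.118  3.05 ] w 45.2 F [-1.6  6.8  8.3] t 5.6333
```

Emit:
drive_tool(plan="5 1.5 8 0 0.47; 5 1.5 8 0 0.47")

```text
clock: 5.8
ee_pos: [530.1, 108.1, 54.0]
tcp_rot: [-1.653, 0.134, 3.053]
ft_force: [3.9, 5.6, 5.7]
width: 44.6
```

```bash
python3 go.py
```

```text
lock xyz [ 1.2 30.3 54. ] rot [-1.653  0.134  3.053] w 44.6 F [3.9 5.6 5.7] t 5.8
```

Emit:
drive_tool(plan="3 3 7 0 0.47; 3 2.5 8 0 0.47")

```text
clock: 5.97
ee_pos: [532.3, 101.4, 53.1]
tcp_rot: [-1.667, 0.152, 3.055]
ft_force: [-23.4, 42.5, 28.1]
width: 45.2
```

```bash
python3 go.py;  python3 - <<'E'
from plant import grab_frame
import cv2
a=grab_frame("side")[160:235,260:350,::-1]
cv2.imwrite("pics/side6z.png",cv2.resize(a,None,fx=8,fy=8,interpolation=2))
E
python3 go.py
```

```text
lock xyz [ 7.7 33.2 53.1] rot [-1.667  0.152  3.055] w 45.2 F [-23.4  42.5  28.1] t 5.9667
lock xyz [ 7.1 33.6 53.4] rot [-1.669  0.153  3.054] w 45.6 F [ 1.8 15.8  7.6] t 6.0167
```

View pics/side6z.png

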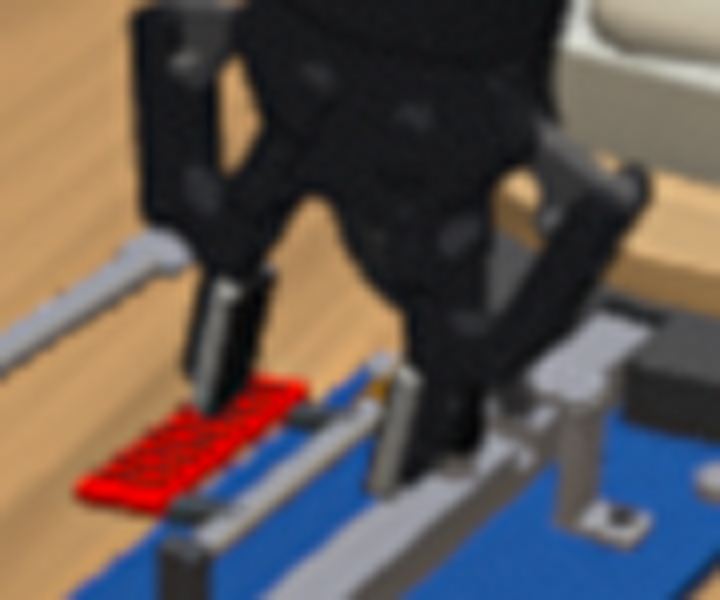

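```bash
python3 - <<'E'
from fit import *
# calibrate with initial: stem bottom in side0z (448,268)/(6,5.4)
print("init obs",448/6+235,268/5.4+175)
for d in(0.7,20,25,28,30): print(d,proj("side",L2W([500.1,112.6,-1.68,0],[[d,0,50]])).round(1))
print("now obs",457/8+260,463/8+160)
# hidden from top?
from plant import grab_frame
b=grab_frame("top")[170:270,220:345,::-1]
cv2.imwrite("pics/top6z.png",cv2.resize(b,None,fx=6,fy=6,interpolation=2))
E
python3 go.py
```

```text
init obs 309.6666666666667 224.62962962962962
0.7 [[308.9 223.8]]
20 [[313.8 219.5]]
25 [[315.1 218.5]]
28 [[315.8 217.8]]
30 [[316.3 217.4]]
now obs 317.125 217.875
lock xyz [ 7.  33.8 53.5] rot [-1.668  0.153  3.055] w 46.0 F [-0.5 17.  12.7] t 6.0667
```

View pics/top6z.png

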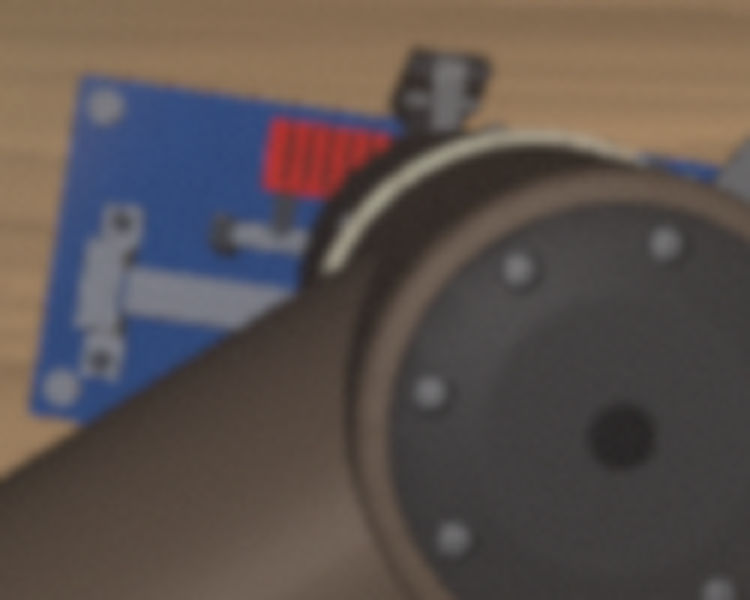

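Emit:
drive_tool(plan="3 4 4 0 0.47; 0 3 3 0 0.47; 0 -3 -6 0 0.47")

```text
clock: 6.32
ee_pos: [540.8, 108.7, 59.0]
tcp_rot: [-1.681, 0.174, 3.058]
ft_force: [-0.3, -0.6, 0.8]
width: 44.9
```

```bash
python3 go.py;  python3 - <<'E'
from plant import grab_frame
import cv2
a=grab_frame("side")[160:235,260:350,::-1]
cv2.imwrite("pics/side7z.png",cv2.resize(a,None,fx=8,fy=8,interpolation=2))
E
python3 go.py
```

```text
lock xyz [-0.6 40.9 59. ] rot [-1.681  0.174  3.058] w 44.9 F [-0.3 -0.6  0.8] t 6.3167
lock xyz [-2.  41.6 60.2] rot [-1.682  0.176  3.059] w 45.2 F [-0.4  1.3  2.3] t 6.3667
```

View pics/side7z.png

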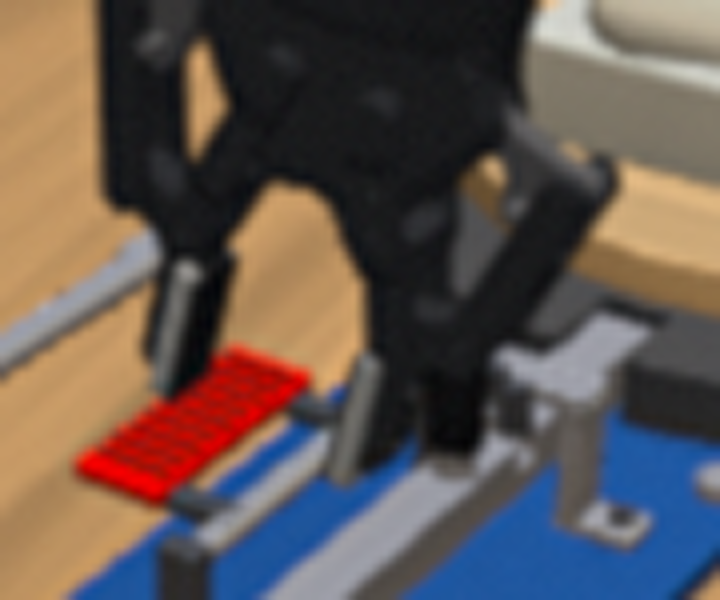

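```bash
python3 - <<'E'
from plant import status
from scipy.spatial.transform import Rotation as Ro
import numpy as np
R=Ro.from_euler('xyz',status.state()["tcp_rot"]).as_matrix()
print((R.T@[0,0,30]).round(1),(R.T@[.109*10,9.94,0]).round(1),(R.T@[-10,1,0]).round(1))
E
```

```text
[ -5.2 -29.4  -3.3] [-0.3  1.2 -9.9] [ 9.9 -1.7 -0.4]
```

Emit:
drive_tool(plan="-1.5 -10 -2 0 0.47; -4 -20 -4 0 0.47; -5 -29 -4 0 0.47; -5 -29 -4 0 0.47; -5 -29 -6 0 0.47; 0 0 0 0 0.47")

```text
clock: 6.87
ee_pos: [539.1, 116.8, 183.9]
tcp_rot: [-1.677, 0.168, 3.059]
ft_force: [0.9, -0.5, -0.0]
width: 44.8
```

```bash
python3 go.py;  python3 - <<'E'
from plant import grab_frame
import cv2
im=grab_frame("side")[:,:,::-1];cv2.imwrite("pics/side8.png",im)
a=im[160:235,260:350]
cv2.imwrite("pics/side8z.png",cv2.resize(a,None,fx=8,fy=8,interpolation=2))
cv2.imwrite("pics/top8.png",grab_frame("top")[:,:,::-1])
E
python3 go.py
```

```text
lock xyz [ -8.4  38.3 183.9] rot [-1.677  0.168  3.059] w 44.8 F [ 0.9 -0.5 -0. ] t 6.8667
lock xyz [ -7.1  36.  179. ] rot [-1.675  0.163  3.059] w 45.2 F [ 0.5  0.3 -0.9] t 6.9667
```

View pics/side8z.png

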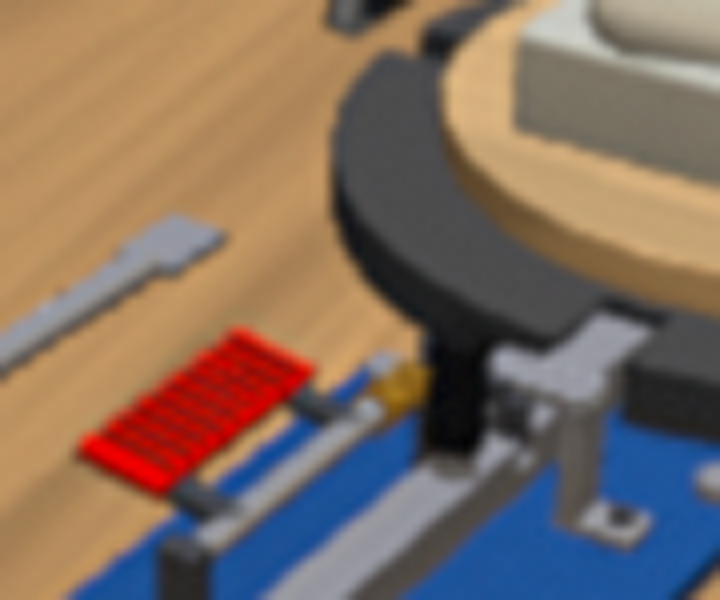

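Emit:
drive_tool(plan="0 -30 -15 0 0.47; 0 -30 -30 0 0.47; 0 -30 -38 0 0.47; 0 -20 -38 0 0.47; 0 -10 -38 0 0.47; 0 0 -38 0 0.47; 0 0 -30 0 0.47; 0 0 0 0 0.47; 0 0 0 0 0.47")

```text
clock: 7.72
ee_pos: [525.8, 333.0, 308.0]
tcp_rot: [-1.663, 0.145, 3.055]
ft_force: [-0.0, -0.1, 0.2]
width: 45.0
```

```bash
python3 go.py;  python3 - <<'E'
from plant import grab_frame
import cv2
im=grab_frame("top")[:,:,::-1];cv2.imwrite("pics/top9.png",im)
cv2.imwrite("pics/top9z.png",cv2.resize(im[170:265,220:345],None,fx=6,fy=6,interpolation=2))
cv2.imwrite("pics/side9.png",grab_frame("side")[:,:,::-1])
E
python3 go.py
```

```text
lock xyz [-221.9    1.5  308. ] rot [-1.663  0.145  3.055] w 45.0 F [-0.  -0.1  0.2] t 7.7167
lock xyz [-220.6    1.8  308. ] rot [-1.662  0.144  3.053] w 45.4 F [-0.7 -0.5 -0.3] t 7.8167
```

View pics/top9.png

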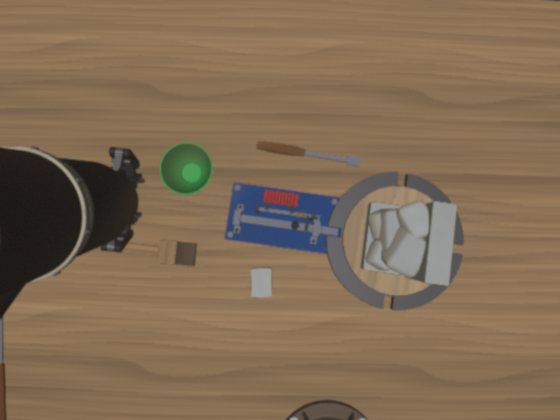

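View pics/top9z.png

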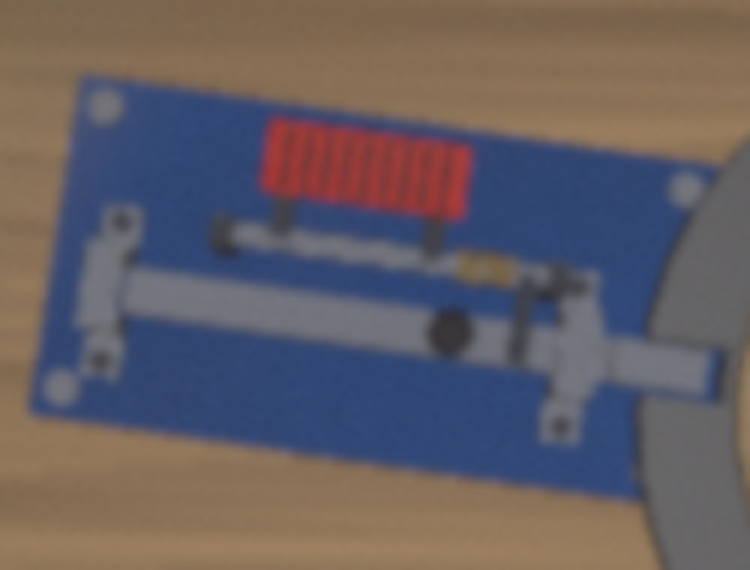

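View pics/side9.png

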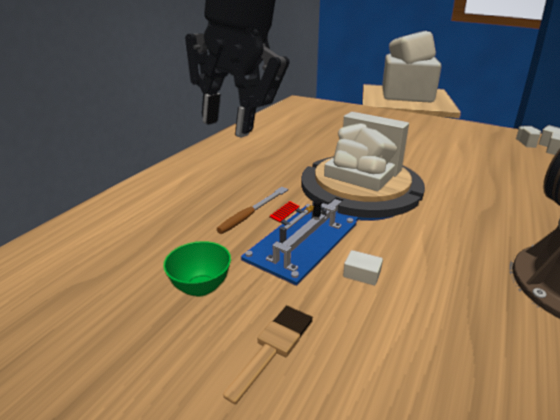

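```bash
python3 -c "
from plant import order
print(order.close_job())"
```

```text
the job is handed in; nothing more can be done
None
```

The bolt is home in the turntable's notch, the catch has sprung back up, and the job is handed in (no verdict is reported).

I straddled the lock with the gripper about 40–45 mm open. One fingertip pressed the red thumb bar to its stop, and the other pushed the knob until it met the end stop.

**Last checks, at about 7.8 s of the 32 s:**
- **Bolt:** in the top view the knob had moved about 29 mm from where it started, and the bolt tip sits in the notch. The side view agrees at about 30 mm.
- **Catch:** the thumb bar is back at its starting pixels, so the catch is up.
- **Turntable and loose things:** by eye, the turntable is still lined up, and the chisel, brush, bowl and offcut lie where they were.
- **Hand:** it is clear, and the wrist force reads about zero.

**What went less cleanly or is uncertain:**
- The hand drifted in tilt to about 0.2 rad while pressing and slid outward across the lock (along its y), by about 13 mm in all.
- Before the bolt moved, the catch partly rose once and I pressed it down again.
- I judged that the catch stayed down during the push only from the pressing force (about 6–28 N where I read it) and the pictures, because its angle could not be read directly.

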